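# Flip the stock tags of the tube racks

### The job

Each tube rack behind the grey board has a hinged tag in front of it. With a fingertip, push tags over gently, without gripping them, so that only the completely full racks show green and any other shows red. Leave alone the tags that are already right, and do not shift or lift the racks or anything else on the bench.

Things in the scene. Friction and masses are not known exactly. Their poses are not given: they have to be found in the camera images.
- board: grey board screwed to the bench, 90 x 500 x 8 mm; origin at the centre of its underside (bench level); x across it away from the robot, y along it (to the robot's left). Four black tag holders stand on it in a row along y at 125 mm spacing.
- tag_a_base: black fixed tag holder on the board, 52 (x) x 34 (y) x 27 mm high; origin at the centre of its foot, 8 mm above the bench; axes parallel to the board's. Its hinge axis runs along x, 22 mm above the origin; the tag swings between its end plates. A push whose leading face ends a few mm past the hinge tips it over; 20 mm past, it is pressed hard on the far stop.
- tag_a (a joint): lean of this holder's tag (rad): 0 upright, +0.88 resting on its stop, leaning to +y with the GREEN face up, -0.88 resting on its stop, leaning to -y with the RED face up. Light, about 30 g; swings freely and falls to the stop by itself once pushed past upright. Slick plastic (friction about 0.2): push its underside from the side it leans to, level or slightly rising.
- tag_a_edge (a point): middle of the free edge of the tag, 50 mm from the hinge axis. The tag is a flat leaf 40 mm wide (along x), 4 mm thick, green on its -y face and red on its +y face, with a 6 mm thick white rounded lip along this edge. At rest the edge is about 39 mm sideways of the hinge and 62 mm above the bench, upright 80 mm.
- tag_b_base: black fixed tag holder on the board, 52 (x) x 34 (y) x 27 mm high; origin at the centre of its foot, 8 mm above the bench; axes parallel to the board's. Its hinge axis runs along x, 22 mm above the origin; the tag swings between its end plates. A push whose leading face ends a few mm past the hinge tips it over; 20 mm past, it is pressed hard on the far stop.
- tag_b (a joint): lean of this holder's tag (rad): 0 upright, +0.88 resting on its stop, leaning to +y with the GREEN face up, -0.88 resting on its stop, leaning to -y with the RED face up. Light, about 30 g; swings freely and falls to the stop by itself once pushed past upright. Slick plastic (friction about 0.2): push its underside from the side it leans to, level or slightly rising.
- tag_b_edge (a point): middle of the free edge of the tag, 50 mm from the hinge axis. The tag is a flat leaf 40 mm wide (along x), 4 mm thick, green on its -y face and red on its +y face, with a 6 mm thick white rounded lip along this edge. At rest the edge is about 39 mm sideways of the hinge and 62 mm above the bench, upright 80 mm.
- tag_c_base: black fixed tag holder on the board, 52 (x) x 34 (y) x 27 mm high; origin at the centre of its foot, 8 mm above the bench; axes parallel to the board's. Its hinge axis runs along x, 22 mm above the origin; the tag swings between its end plates. A push whose leading face ends a few mm past the hinge tips it over; 20 mm past, it is pressed hard on the far stop.
- tag_c (a joint): lean of this holder's tag (rad): 0 upright, +0.88 resting on its stop, leaning to +y with the GREEN face up, -0.88 resting on its stop, leaning to -y with the RED face up. Light, about 30 g; swings freely and falls to the stop by itself once pushed past upright. Slick plastic (friction about 0.2): push its underside from the side it leans to, level or slightly rising.
- tag_c_edge (a point): middle of the free edge of the tag, 50 mm from the hinge axis. The tag is a flat leaf 40 mm wide (along x), 4 mm thick, green on its -y face and red on its +y face, with a 6 mm thick white rounded lip along this edge. At rest the edge is about 39 mm sideways of the hinge and 62 mm above the bench, upright 80 mm.
- tag_d_base: black fixed tag holder on the board, 52 (x) x 34 (y) x 27 mm high; origin at the centre of its foot, 8 mm above the bench; axes parallel to the board's. Its hinge axis runs along x, 22 mm above the origin; the tag swings between its end plates. A push whose leading face ends a few mm past the hinge tips it over; 20 mm past, it is pressed hard on the far stop.
- tag_d (a joint): lean of this holder's tag (rad): 0 upright, +0.88 resting on its stop, leaning to +y with the GREEN face up, -0.88 resting on its stop, leaning to -y with the RED face up. Light, about 30 g; swings freely and falls to the stop by itself once pushed past upright. Slick plastic (friction about 0.2): push its underside from the side it leans to, level or slightly rising.
- tag_d_edge (a point): middle of the free edge of the tag, 50 mm from the hinge axis. The tag is a flat leaf 40 mm wide (along x), 4 mm thick, green on its -y face and red on its +y face, with a 6 mm thick white rounded lip along this edge. At rest the edge is about 39 mm sideways of the hinge and 62 mm above the bench, upright 80 mm.
- rack_purple: loose white foam rack of small capped tubes, 62 (x) x 84 (y) mm, 54 mm high over the caps; purple caps, FULL: all 12 holes filled. Origin at the centre of its underside. Stands on the bench just beyond the board; its tag is the nearest holder, about 105 mm from its centre on the robot's side.
- rack_red: loose white foam rack of small capped tubes, 62 (x) x 84 (y) mm, 54 mm high over the caps; red caps, FULL: all 12 holes filled. Origin at the centre of its underside. Stands on the bench just beyond the board; its tag is the nearest holder, about 105 mm from its centre on the robot's side.
- rack_blue: loose white foam rack of small capped tubes, 62 (x) x 84 (y) mm, 54 mm high over the caps; light blue caps, FULL: all 12 holes filled. Origin at the centre of its underside. Stands on the bench just beyond the board; its tag is the nearest holder, about 105 mm from its centre on the robot's side.
- rack_yellow: loose white foam rack of small capped tubes, 62 (x) x 84 (y) mm, 54 mm high over the caps; tan-yellow caps, NOT full: only 5 tubes, the other holes dark and empty. Origin at the centre of its underside. Stands on the bench just beyond the board; its tag is the nearest holder, about 105 mm from its centre on the robot's side.
- single_tube: bystander, loose: single purple-capped tube in a foam block 34 x 34 mm, 52 mm high; origin at the centre of its underside
- marker: bystander, loose: marker pen lying along its y, from 45 mm behind to 85 mm ahead of the origin, 13 mm thick; origin on its underside
- tape: bystander, loose: roll of tape lying flat, 64 mm across, 19 mm high; origin at the centre of its underside
- sanitiser: bystander, loose: sanitiser bottle, 60 mm across, 150 mm high; origin at the centre of its underside
- tray: bystander, loose: empty steel tray 120 x 180 x 35 mm; origin at the centre of its underside
Mind the look-alikes: they are no part of the job. Leave any pink look-alike of the rack_blue alone.

How it is judged:
At the end, for the whole second after the job is handed in: The tags nearest the three full racks lean beyond +0.75 rad (green up), the tag nearest the other rack beyond -0.75 rad (red up), all still; racks and bystanders within 15 mm of where they started ((((horizontal distance between tag_a_base and rack_purple below 0.13 m or horizontal distance between tag_a_base and rack_red below 0.13 m or horizontal distance between tag_a_base and rack_blue below 0.13 m) and value of joint tag_a above 0.75 rad) or (horizontal distance between tag_a_base and rack_yellow below 0.13 m and value of joint tag_a below -0.75 rad)) and (((horizontal distance between tag_b_base and rack_purple below 0.13 m or horizontal distance between tag_b_base and rack_red below 0.13 m or horizontal distance between tag_b_base and rack_blue below 0.13 m) and value of joint tag_b above 0.75 rad) or (horizontal distance between tag_b_base and rack_yellow below 0.13 m and value of joint tag_b below -0.75 rad)) and (((horizontal distance between tag_c_base and rack_purple below 0.13 m or horizontal distance between tag_c_base and rack_red below 0.13 m or horizontal distance between tag_c_base and rack_blue below 0.13 m) and value of joint tag_c above 0.75 rad) or (horizontal distance between tag_c_base and rack_yellow below 0.13 m and value of joint tag_c below -0.75 rad)) and (((horizontal distance between tag_d_base and rack_purple below 0.13 m or horizontal distance between tag_d_base and rack_red below 0.13 m or horizontal distance between tag_d_base and rack_blue below 0.13 m) and value of joint tag_d above 0.75 rad) or (horizontal distance between tag_d_base and rack_yellow below 0.13 m and value of joint tag_d below -0.75 rad)) and velocity of joint tag_a between -0.2 and 0.2 rad/s and velocity of joint tag_b between -0.2 and 0.2 rad/s and velocity of joint tag_c between -0.2 and 0.2 rad/s and velocity of joint tag_d between -0.2 and 0.2 rad/s and distance of each of rack_purple, rack_red, rack_blue, rack_yellow, single_tube, marker, tape, sanitiser, tray from where it was at the start of the episode below 0.015 m); the robot touches nothing.
It fails at once if a tube rack is pushed more than 15 mm, lifted or tipped (distance of any of rack_purple, rack_red, rack_blue, rack_yellow from where it was at the start of the episode above 0.015 m or angle between any of rack_purple, rack_red, rack_blue, rack_yellow's own z axis and vertical above 0.2 rad).
It fails at once if a bystander is pushed more than 15 mm, lifted or tipped (distance of any of single_tube, marker, tape, sanitiser, tray from where it was at the start of the episode above 0.015 m or angle between any of single_tube, marker, tape, sanitiser, tray's own z axis and vertical above 0.2 rad).
It fails at once if a tag that was already right is turned (((horizontal distance between tag_a_base and rack_purple below 0.13 m or horizontal distance between tag_a_base and rack_red below 0.13 m or horizontal distance between tag_a_base and rack_blue below 0.13 m) and value of joint tag_a below 0.3 rad) or (horizontal distance between tag_b_base and rack_yellow below 0.13 m and value of joint tag_b above -0.3 rad) or (horizontal distance between tag_c_base and rack_yellow below 0.13 m and value of joint tag_c above -0.3 rad) or (horizontal distance between tag_d_base and rack_yellow below 0.13 m and value of joint tag_d above -0.3 rad)).
It fails at once if a tag or its holder is gripped or pushed hard (over 15 N) (contact force between the fingers and tag_a_base above 15 N or contact force between the fingers and tag_b_base above 15 N or contact force between the fingers and tag_c_base above 15 N or contact force between the fingers and tag_d_base above 15 N).
It also fails if it takes over 61 s, if anything falls off the work surface, if the arm or the gripper's body presses on something with over 40 N, if the wrist force passes 120 N, or if a joint passes its speed limit or range.

### The arm

A 7-joint arm with a two-finger parallel gripper is mounted at the origin on the work surface. World frame = base frame: x ahead of the robot, y to its left, z up, the work surface at z = 0. Lengths are in m, angles in rad, forces in N, time in s.
With the tool pointing down it reaches from about 0.425 to 0.925 m from the base axis. Payload 6.8 kg.
Tool frame: the origin (TCP) lies at the very end of the fingers, on their centre line; the grasp point (between the pads) lies 19 mm behind it (bot.grasp_offset is the distance from the TCP to the grasp point, in m); z points along the fingers, y is the direction in which the jaws open and shut (so a half turn about z gives the same grasp; the last joint's range is limited). The gripper opens to 85 mm and grips with 20 to 120 N. Pads are 22 mm wide; open, the fingers measure 114 mm over their backs; the gripper's body (76 mm by 85 mm) begins 54 mm behind the grasp point. The pads swing forward as they close: fully open they stand 13 mm farther back than shut.
Start: joints at [-1.271, 0.477, 0.022, 1.555, -0.011, 1.109, -0.083], TCP at [0.268, 0.62, 0.231] pointing down, gripper open.
Joint ranges: [-2.96, 2.96], [-0.34, 2.1], [-1.41, 1.46], [0.24, 2.44], [-1.37, 4.51], [0.17, 1.92], [-2.96, 2.96]. Speed limits (rad/s): [2.39, 2.39, 3.14, 3.14, 3.14, 3.14, 3.14].

### API

Orientations are given as a unit quaternion [w, x, y, z].
In Python, from station import monitor, cams, bot, finder gives the robot as it stands.
- The arm moves only by the tool jog_arm, never from a script. Its argument "plan" is a list of rows, each an object of numbers: "x", "y", "z": the shift along the tool's x, y, z as a fraction of full scale; "wx", "wy", "wz": the turn, a rotation vector about the tool's x, y, z as a fraction of full scale. A call has 1 to 12 rows; each row is the pose to reach, as a shift and turn from the pose measured when the call began, along the tool's axes at that moment, turning the shorter way round; what a row does not reach only later rows make up. Full scale, the value 1, is 20 cm for a shift and 180 degrees for a turn. A row lasts 1/12 s, in which the tool goes at most 41.7 mm and 7.16 degrees, less where a joint would pass 70% of its speed; a pose out of reach is approached as far as the arm can. A call with a number of a shift or a turn outside -1 to 1 is refused whole. A call with a gripper value outside its range is refused whole. "hand" is the opening, from -1 (shut) to 1 (fully open), set as the call begins (left out, the last holds). The fingers move at their own pace and stop on an object; "grip_force" is the grip in N (left out, the last holds). Time passes only in rows, so rows that repeat a pose let the fingers close. It gives the time, the measured TCP pose, the force and the opening at its end, in the units of the state.
- monitor.get_obs(): the state, without advancing time (a new reading comes with each control period).
- cams.read_camera(name): name is "scene" or "top" or "wrist"; returns the picture (384x512x3 uint8, red, green, blue); there is no depth.
- cams.get_calibration(name): a dict with "fx", "fy", "cx", "cy" (pixels), "extrinsics" (4x4, takes a point from world to camera coordinates). Camera axes: x right, y down, z forward; pixel columns grow to the right and rows downward; lengths in m; the calibration is good to about 2 mm. The wrist camera is an equidistant fisheye: a pixel r from the principal point sees the ray r / f radians off the axis. A picture is of the moment at which its call begins: read the wrist's pose just before it. get_calibration takes no time and is no camera call; for the wrist camera it gives the pose at the moment of the call.
- bot.hand_in(): hands the job in, once; it reports no verdict.
Trained networks look in the newest picture that a camera, given by its name, has taken for a name from the list of things; names that differ only in an ending like _2 or _b are one class to them, and where a whole thing is asked for, a point or a joint stands for the part that bears it (a point fixed in the world has none). Each returns a list of dicts, best first, with "confidence" (0 to 1); they miss things now and then, are a little off and sometimes report something else, mostly with a low value. They report only what shows in the picture. A call takes as long as a camera call. They do not tell look-alikes from the thing itself.
- finder.find_in(camera, target): "bbox" ([left, top, width, height] in pixels, round what is visible of it).
- finder.place_of(camera, target): "location" ([column, row] in pixels: a listed point, or the origin of a listed thing).
The state is a dict: "t": time; "q": joint angles; "joint_vel": joint speeds; "joint_torque": joint torques, N m; "eef_pos": TCP position; "tool_rot": TCP orientation; "contact_force": force on the tool from outside, world axes, zero at the start; "torque": the same for the moment, N m; "gripper_width": opening from 0.0 (shut) to 1.0 (fully open).
Only numpy, scipy, OpenCV 4.12 (cv2) and the standard library are available. Lean on these libraries where they do the work, as an engineer would, in place of code of your own. Each camera call takes 0.05 s, during which the arm holds its last target. There are 200 camera calls.

## Working session

There is one attempt and no reset: what is moved stays moved. The work goes in short steps, Python scripts to look and compute and a tool call to move; the robot and the scene stay as the last step left them, time stands still between calls to the robot, and variables do not carry over. Pictures are saved under pics/ and viewed, about 8 in all and at most 12, crops included, and the job is handed in when it is done.

Besides the shell and the picture viewer there is one more tool, called after "Request:" by a JSON object that holds its "api" and its "payload", one argument or row to a line. jog_arm: Moves the arm, as the interface text tells. Shift numbers are shares of 20 cm and turn numbers shares of 180 degrees, none past 1 either way. Its arguments: {"type":"object","properties":{"plan":{"type":"array","items":{"type":"object","properties":{"x":{"type":"number","minimum":-1,"maximum":1},"y":{"type":"number","minimum":-1,"maximum":1},"z":{"type":"number","minimum":-1,"maximum":1},"wx":{"type":"number","minimum":-1,"maximum":1},"wy":{"type":"number","minimum":-1,"maximum":1},"wz":{"type":"number","minimum":-1,"maximum":1}}}},"hand":{"type":"number"},"grip_force":{"type":"number"}},"required":["plan"]}

```bash
mkdir -p pics; ls; cat > h.py <<'E'
from station import monitor, cams, bot, finder
import numpy as np, cv2
def ray(n,uv,z):
    c=cams.get_calibration(n);E=np.array(c["extrinsics"]);R,t=E[:3,:3],E[:3,3]
    d=R.T@np.array([(uv[0]-c["cx"])/c["fx"],(uv[1]-c["cy"])/c["fy"],1]);o=-R.T@t
    return o+d*(z-o[2])/d[2]
E
python3 - <<'E'
from h import *
print(monitor.get_obs())
for n in ("scene","top"):
    im=cams.read_camera(n); cv2.imwrite(f"pics/{n}0.png",cv2.resize(im[:,:,::-1],None,fx=1.5,fy=1.5))
    print(n,cams.get_calibration(n))
    for t,z in (("tag_a_base",.008),("tag_a_edge",.062),("rack_purple",0),("rack_red",0),("rack_blue",0),("rack_yellow",0),("board",0),("sanitiser",0),("single_tube",0),("marker",0),("tape",0),("tray",0)):
        for r in finder.place_of(n,t): print(n,t,round(r["confidence"],2),np.round(r["location"]),np.round(ray(n,r["location"],z),3))
E
```

```text
pics
{'t': 0.0, 'q': array([-1.27111722,  0.47781159,  0.02237251,  1.5564499 , -0.01149712,
        1.10928518, -0.0830943 ]), 'joint_vel': array([-5.26679168e-04,  1.27555153e-03,  1.02515421e-03, -4.52604188e-05,
        3.02257640e-05,  3.50651343e-04,  1.54634382e-03]), 'joint_torque': array([-8.49341359e-04, -5.96459413e+01,  1.60752095e+00, -2.81205386e+01,
        1.23738527e-02,  9.10616247e-03,  2.01133821e-05]), 'eef_pos': array([0.26748592, 0.61909961, 0.2303193 ]), 'tool_rot': array([-1.08920482e-04,  2.02480011e-01,  9.79285970e-01, -9.06169551e-04]), 'contact_force': array([-0.15092893,  0.2134597 , -0.02583694]), 'torque': array([-0.00736754, -0.05090814,  0.07403803]), 'gripper_width': 0.9987013348514142}
scene {'fx': 445.3753137893788, 'fy': 445.3753137893788, 'cx': 253.17256959863008, 'cy': 191.991862543162, 'extrinsics': array([[ 0.0291652 ,  0.99956195,  0.00502909,  0.07166512],
       [ 0.70532204, -0.01701428, -0.70868281, -0.32955481],
       [-0.70828681,  0.02421601, -0.7055093 ,  1.46171675],
       [ 0.        ,  0.        ,  0.        ,  1.        ]])}
s
[... 1531 characters left out ...]
op rack_red 0.3 [210. 192.] [0.55  0.007 0.   ]
top rack_blue 0.9 [339. 244.] [ 0.369 -0.334  0.   ]
top rack_blue 0.72 [270. 149.] [ 0.657 -0.176  0.   ]
top rack_yellow 0.86 [186. 163.] [0.642 0.071 0.   ]
top board 0.75 [208. 192.] [0.551 0.015 0.   ]
top sanitiser 0.83 [348. 124.] [ 0.709 -0.409  0.   ]
top single_tube 0.7 [245. 227.] [ 0.443 -0.081  0.   ]
top marker 0.59 [198. 230.] [0.446 0.051 0.   ]
top marker 0.44 [270. 152.] [ 0.651 -0.175  0.   ]
top marker 0.37 [169. 194.] [0.555 0.123 0.   ]
top tape 0.75 [141. 199.] [0.551 0.203 0.   ]
top tape 0.57 [132. 240.] [0.438 0.235 0.   ]
top tray 0.83 [371. 186.] [ 0.521 -0.447  0.   ]
top tray 0.52 [274. 186.] [ 0.548 -0.172  0.   ]
```

View pics/scene0.png

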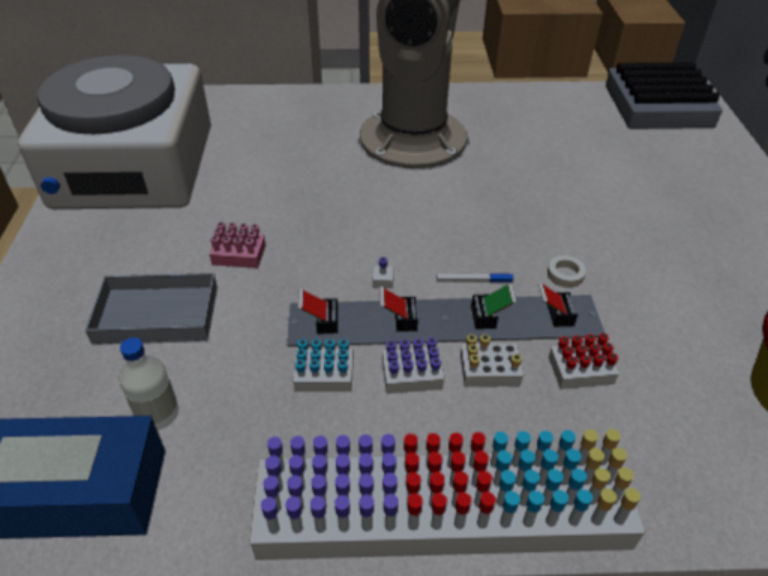

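View pics/top0.png

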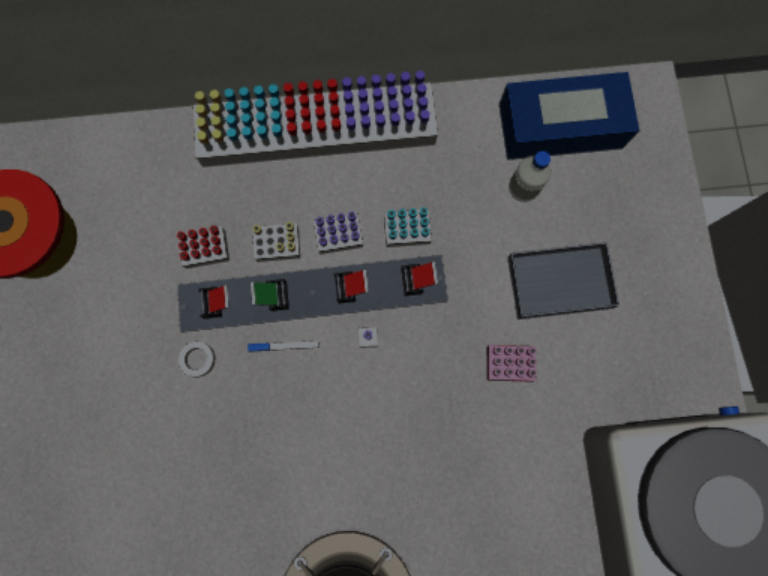

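The pictures show, from left to right in the top view (x1.5 px), red full (202,245), yellow part-filled (276,240), purple full (338,230) and blue full (408,225). Their tags show red (216,298), green (266,293), red (355,283) and red (423,275), so all four are wrong. I'll measure the tags and board next.

```bash
python3 - <<'E'
from h import *
P={}
for n in ("scene","top"):
    im=cams.read_camera(n); 
    # rectified bench map at board top and at leaf height: 1 mm/px, x 0.45..0.72, y -0.28..0.32
    for nm,z in (("board",.008),("leaf",.047)):
        c=cams.get_calibration(n);E=np.array(c["extrinsics"])
        K=np.array([[c["fx"],0,c["cx"]],[0,c["fy"],c["cy"]],[0,0,1]])
        W=np.array([[0,-.001,.32],[-.001,0,.64],[0,0,z],[0,0,1]])  # (col,row,1)->world
        H=K@E[:3]@W
        m=cv2.warpPerspective(im,H,(600,200),flags=cv2.INTER_LINEAR|cv2.WARP_INVERSE_MAP)
        cv2.imwrite(f"pics/r_{n}_{nm}.png",m[:,:,::-1])
        b=m.astype(int);r,g,bl=b[...,0],b[...,1],b[...,2]
        if nm=="leaf":
            for cn,mask in (("R",(r>110)&(g<60)),("G",(g>70)&(r<60)&(bl<70))):
                k,_,s,ce=cv2.connectedComponentsWithStats(mask.astype(np.uint8))
                for i in range(1,k):
                    if s[i,4]>150: print(n,cn,"y %.3f..%.3f x %.3f..%.3f"%(.32-(s[i,0]+s[i,2])/1e3,.32-s[i,0]/1e3,.64-(s[i,1]+s[i,3])/1e3,.64-s[i,1]/1e3),"c x%.3f y%.3f"%(.64-ce[i][1]/1e3,.32-ce[i][0]/1e3))
a=[cv2.imread(f"pics/r_{n}_{z}.png") for n in("scene","top") for z in("board","leaf")]
cv2.imwrite("pics/rect.png",np.vstack([a[0][:140],a[1][:140],a[2][:140],a[3][:140]]))
E
```

```text
(no output)
```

View pics/rect.png

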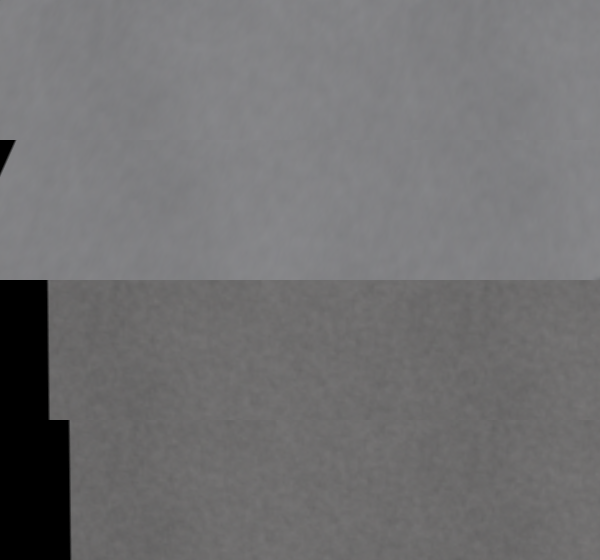

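The rectified map shows only bare bench because I swapped the two offsets. I'll fix that.

```bash
python3 - <<'E'
from h import *
rows=[]
for n in ("scene","top"):
    im=cams.read_camera(n)
    c=cams.get_calibration(n);E=np.array(c["extrinsics"]);K=np.array([[c["fx"],0,c["cx"]],[0,c["fy"],c["cy"]],[0,0,1]])
    for nm,z in (("board",.008),("leaf",.047)):
        W=np.array([[0,-.001,.64],[-.001,0,.32],[0,0,z],[0,0,1]])
        m=cv2.warpPerspective(im,K@E[:3]@W,(600,200),flags=cv2.INTER_LINEAR|cv2.WARP_INVERSE_MAP)
        rows.append(m[:140,:,::-1])
        b=m.astype(int);r,g,bl=b[...,0],b[...,1],b[...,2]
        if nm=="leaf":
            for cn,mask in (("R",(r>100)&(g<70)),("G",(g>60)&(r<60)&(bl<75))):
                k,_,s,ce=cv2.connectedComponentsWithStats(mask.astype(np.uint8))
                for i in range(1,k):
                    if s[i,4]>150 : print(n,cn,s[i,4],"y %.3f..%.3f x %.3f..%.3f"%(.32-(s[i,0]+s[i,2])/1e3,.32-s[i,0]/1e3,.64-(s[i,1]+s[i,3])/1e3,.64-s[i,1]/1e3),"c x%.3f y%.3f"%(.64-ce[i][1]/1e3,.32-ce[i][0]/1e3))
    
cv2.imwrite("pics/rect2.png",np.vstack(rows))
E
```

```text
scene R 1415 y -0.210..-0.171 x 0.514..0.576 c x0.546 y-0.190
scene R 1223 y -0.082..-0.049 x 0.511..0.573 c x0.544 y-0.065
scene R 808 y 0.173..0.197 x 0.510..0.568 c x0.541 y0.185
scene G 1706 y 0.071..0.118 x 0.509..0.575 c x0.543 y0.096
top R 1146 y -0.084..-0.050 x 0.523..0.563 c x0.543 y-0.066
top R 1242 y -0.211..-0.173 x 0.524..0.564 c x0.545 y-0.191
top R 899 y 0.169..0.197 x 0.519..0.561 c x0.540 y0.184
top G 12949 y -0.229..0.121 x 0.490..0.578 c x0.531 y-0.044
top G 191 y 0.234..0.250 x 0.537..0.568 c x0.551 y0.243
top G 182 y -0.122..-0.094 x 0.540..0.554 c x0.547 y-0.106
top G 2388 y 0.045..0.176 x 0.488..0.552 c x0.507 y0.119
top G 923 y 0.201..0.250 x 0.487..0.543 c x0.509 y0.234
```

View pics/rect2.png

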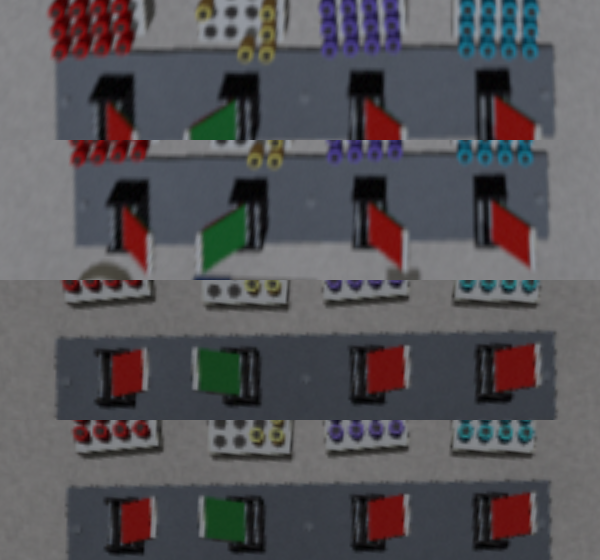

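The map gives hinge y of about 0.203 (red), 0.078 (yellow), -0.047 (purple) and -0.172 (blue). The leaf x is about 0.541–0.545 and the yaw about 0.013. I'll move over with the fingers shut and the jaws along x, so the finger is 22 mm thick along y.

Request:
{"api": "jog_arm", "payload": {
  "plan": [
    {"x":-0.1,"y":-0.075},
    {"x":-0.25,"y":-0.19},
    {"x":-0.4,"y":-0.3},
    {"x":-0.55,"y":-0.41},
    {"x":-0.7,"y":-0.525},
    {"x":-0.85,"y":-0.64},
    {"x":-0.95,"y":-0.71},
    {"x":-1,"y":-0.75},
    {"x":-1,"y":-0.75}
  ],
  "hand": -1,
  "grip_force": 20
}}

```text
invalid input at $.plan[0]: expected keys x, y, z, wx, wy, wz
```

Request:
{"api": "jog_arm", "payload": {
  "plan": [
    {"x":-0.1,"y":-0.075,"wz":0.03},
    {"x":-0.25,"y":-0.19,"wz":0.065},
    {"x":-0.4,"y":-0.3,"wz":0.1},
    {"x":-0.55,"y":-0.41,"wz":0.135},
    {"x":-0.7,"y":-0.525,"wz":0.17},
    {"x":-0.85,"y":-0.64,"wz":0.205},
    {"x":-0.95,"y":-0.71,"wz":0.24},
    {"x":-1,"y":-0.75,"wz":0.275},
    {"x":-1,"y":-0.75,"wz":0.31},
    {"x":-1,"y":-0.75,"wz":0.345},
    {"x":-1,"y":-0.75,"wz":0.37},
    {"x":-1,"y":-0.75,"wz":0.37}
  ]
}}

```text
invalid input at $.plan[0]: expected keys x, y, z, wx, wy, wz
```

Request:
{"api": "jog_arm", "payload": {
  "plan": [
    {"x":-0.1,"y":-0.075,"z":0,"wx":0,"wy":0,"wz":0},
    {"x":-0.25,"y":-0.19,"z":0,"wx":0,"wy":0,"wz":0},
    {"x":-0.4,"y":-0.3,"z":0,"wx":0,"wy":0,"wz":0},
    {"x":-0.55,"y":-0.41,"z":0,"wx":0,"wy":0,"wz":0},
    {"x":-0.7,"y":-0.525,"z":0,"wx":0,"wy":0,"wz":0},
    {"x":-0.85,"y":-0.64,"z":0,"wx":0,"wy":0,"wz":0},
    {"x":-0.95,"y":-0.71,"z":0,"wx":0,"wy":0,"wz":0},
    {"x":-1,"y":-0.75,"z":0,"wx":0,"wy":0,"wz":0},
    {"x":-1,"y":-0.75,"z":0,"wx":0,"wy":0,"wz":0}
  ],
  "hand": -1,
  "grip_force": 20
}}

```text
t: 2.25
eef_pos: [0.3939, 0.3998, 0.2316]
tool_rot: [0.0, 0.205, 0.979, -0.0]
contact_force: [-0.1, 0.6, 0.2]
gripper_width: -0.002
```

Request:
{"api": "jog_arm", "payload": {
  "plan": [
    {"x":-0.1,"y":-0.075,"z":0,"wx":0,"wy":0,"wz":0.03},
    {"x":-0.25,"y":-0.19,"z":0,"wx":0,"wy":0,"wz":0.065},
    {"x":-0.4,"y":-0.3,"z":0,"wx":0,"wy":0,"wz":0.1},
    {"x":-0.55,"y":-0.41,"z":0,"wx":0,"wy":0,"wz":0.135},
    {"x":-0.7,"y":-0.525,"z":0,"wx":0,"wy":0,"wz":0.17},
    {"x":-0.85,"y":-0.64,"z":0,"wx":0,"wy":0,"wz":0.205},
    {"x":-0.95,"y":-0.71,"z":0,"wx":0,"wy":0,"wz":0.24},
    {"x":-1,"y":-0.75,"z":0,"wx":0,"wy":0,"wz":0.275},
    {"x":-1,"y":-0.75,"z":0,"wx":0,"wy":0,"wz":0.31},
    {"x":-1,"y":-0.75,"z":0,"wx":0,"wy":0,"wz":0.345},
    {"x":-1,"y":-0.75,"z":0,"wx":0,"wy":0,"wz":0.37},
    {"x":-1,"y":-0.75,"z":0,"wx":0,"wy":0,"wz":0.37}
  ]
}}

```text
t: 3.25
eef_pos: [0.5166, 0.1849, 0.2317]
tool_rot: [0.0, 0.708, 0.706, 0.0]
contact_force: [0.4, -0.3, 0.3]
gripper_width: 0.004
```

Request:
{"api": "jog_arm", "payload": {
  "plan": [
    {"x":-0.06,"y":0.04,"z":0,"wx":0,"wy":0,"wz":0},
    {"x":-0.15,"y":0.09,"z":0.1,"wx":0,"wy":0,"wz":0},
    {"x":-0.222,"y":0.125,"z":0.25,"wx":0,"wy":0,"wz":0},
    {"x":-0.222,"y":0.125,"z":0.4,"wx":0,"wy":0,"wz":0},
    {"x":-0.222,"y":0.125,"z":0.55,"wx":0,"wy":0,"wz":0},
    {"x":-0.222,"y":0.125,"z":0.66,"wx":0,"wy":0,"wz":0},
    {"x":-0.222,"y":0.125,"z":0.66,"wx":0,"wy":0,"wz":0},
    {"x":-0.222,"y":0.125,"z":0.66,"wx":0,"wy":0,"wz":0}
  ]
}}

```text
t: 3.92
eef_pos: [0.5409, 0.1417, 0.099]
tool_rot: [-0.0, 0.707, 0.707, -0.001]
contact_force: [1.0, 0.4, 1.4]
gripper_width: 0.001
```

```bash
python3 - <<'E'
from h import *
print(monitor.get_obs()["eef_pos"])
im=cams.read_camera("wrist");s=cams.read_camera("scene")[150:290,180:440]
c=cams.get_calibration("wrist");print({k:c[k] for k in("fx","cx","cy")})
print(np.round(c["extrinsics"],3))
v=np.vstack([cv2.resize(s,(512,276),interpolation=cv2.INTER_CUBIC),im[:320]])
cv2.imwrite("pics/w1.png",v[:,:,::-1])
E
```

```text
[0.54085575 0.14166342 0.09901841]
{'fx': 297.3186396354542, 'cx': 254.5959627151758, 'cy': 189.73519020287648}
[[ 1.    -0.003  0.003 -0.543]
 [-0.003 -0.966  0.257  0.14 ]
 [ 0.002 -0.257 -0.966  0.288]
 [ 0.     0.     0.     1.   ]]
```

View pics/w1.png

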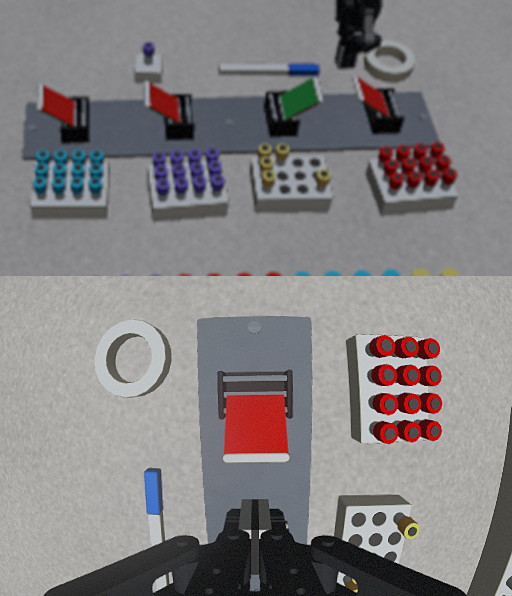

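The wrist view puts the red tag's lip at (257,182) px, which is y≈0.164 and matches the hinge at 0.203. The finger is on the leaf's centreline and in the gap, so I'll lower it and push.

Request:
{"api": "jog_arm", "payload": {
  "plan": [
    {"x":-0.005,"y":0,"z":0.08,"wx":0,"wy":0,"wz":0},
    {"x":-0.005,"y":0,"z":0.17,"wx":0,"wy":0,"wz":0},
    {"x":-0.005,"y":0,"z":0.25,"wx":0,"wy":0,"wz":0},
    {"x":-0.005,"y":0,"z":0.255,"wx":0,"wy":0,"wz":0},
    {"x":-0.005,"y":0,"z":0.255,"wx":0,"wy":0,"wz":0}
  ]
}}

```text
t: 4.43
eef_pos: [0.5433, 0.1412, 0.0511]
tool_rot: [0.001, 0.707, 0.707, 0.002]
contact_force: [0.2, -0.0, 0.3]
gripper_width: 0.001
```

Request:
{"api": "jog_arm", "payload": {
  "plan": [
    {"x":0.03,"y":0,"z":0,"wx":0,"wy":0,"wz":0},
    {"x":0.055,"y":0,"z":0,"wx":0,"wy":0,"wz":0},
    {"x":0.08,"y":0,"z":0,"wx":0,"wy":0,"wz":0},
    {"x":0.105,"y":0,"z":0,"wx":0,"wy":0,"wz":0},
    {"x":0.13,"y":0,"z":0,"wx":0,"wy":0,"wz":0},
    {"x":0.155,"y":0,"z":0,"wx":0,"wy":0,"wz":0},
    {"x":0.18,"y":0,"z":0,"wx":0,"wy":0,"wz":0},
    {"x":0.205,"y":0,"z":0,"wx":0,"wy":0,"wz":0},
    {"x":0.23,"y":0,"z":0,"wx":0,"wy":0,"wz":0},
    {"x":0.255,"y":0,"z":0,"wx":0,"wy":0,"wz":0},
    {"x":0.28,"y":0,"z":0,"wx":0,"wy":0,"wz":0},
    {"x":0.3,"y":0,"z":0,"wx":0,"wy":0,"wz":0}
  ]
}}

```text
t: 5.43
eef_pos: [0.5433, 0.2019, 0.0511]
tool_rot: [0.001, 0.707, 0.707, 0.002]
contact_force: [0.1, -0.0, -0.6]
gripper_width: 0.002
```

Request:
{"api": "jog_arm", "payload": {
  "plan": [
    {"x":0,"y":0,"z":0,"wx":0,"wy":0,"wz":0},
    {"x":0,"y":0,"z":0,"wx":0,"wy":0,"wz":0}
  ]
}}

```text
t: 5.6
eef_pos: [0.5432, 0.2023, 0.0511]
tool_rot: [0.001, 0.707, 0.707, 0.002]
contact_force: [-0.1, -0.0, -0.5]
gripper_width: 0.002
```

```bash
python3 - <<'E'
from h import *
print(monitor.get_obs()["eef_pos"])
im=cams.read_camera("wrist");s=cams.read_camera("scene")[150:290,180:440]
v=np.vstack([cv2.resize(s,(512,276),interpolation=cv2.INTER_CUBIC),im[:320]])
cv2.imwrite("pics/w2.png",v[:,:,::-1])
E
```

```text
[0.54324633 0.2022982  0.05109961]
```

View pics/w2.png

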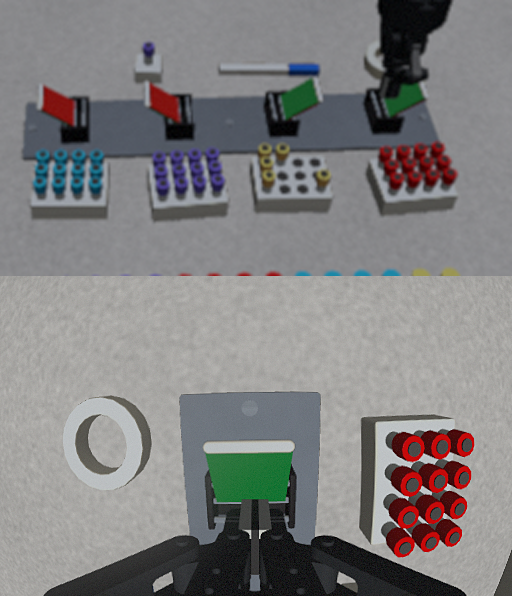

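The red rack's tag has turned: green face up at (250,475), and force is about 0. Next is yellow's tag, pushed towards -y at the same height.

Request:
{"api": "jog_arm", "payload": {
  "plan": [
    {"x":-0.04,"y":0,"z":0,"wx":0,"wy":0,"wz":0},
    {"x":-0.12,"y":0,"z":0,"wx":0,"wy":0,"wz":0},
    {"x":-0.19,"y":0,"z":0,"wx":0,"wy":0,"wz":0},
    {"x":-0.24,"y":0,"z":0,"wx":0,"wy":0,"wz":0},
    {"x":-0.27,"y":0,"z":0,"wx":0,"wy":0,"wz":0},
    {"x":-0.295,"y":0,"z":0,"wx":0,"wy":0,"wz":0},
    {"x":-0.32,"y":0,"z":0,"wx":0,"wy":0,"wz":0},
    {"x":-0.345,"y":0,"z":0,"wx":0,"wy":0,"wz":0},
    {"x":-0.37,"y":0,"z":0,"wx":0,"wy":0,"wz":0},
    {"x":-0.395,"y":0,"z":0,"wx":0,"wy":0,"wz":0},
    {"x":-0.42,"y":0,"z":0,"wx":0,"wy":0,"wz":0},
    {"x":-0.445,"y":0,"z":0,"wx":0,"wy":0,"wz":0}
  ]
}}

```text
t: 6.7
eef_pos: [0.5432, 0.1122, 0.051]
tool_rot: [0.001, 0.707, 0.707, 0.002]
contact_force: [0.2, 0.7, -0.2]
gripper_width: 0.004
```

Request:
{"api": "jog_arm", "payload": {
  "plan": [
    {"x":-0.025,"y":0,"z":0,"wx":0,"wy":0,"wz":0},
    {"x":-0.05,"y":0,"z":0,"wx":0,"wy":0,"wz":0},
    {"x":-0.075,"y":0,"z":0,"wx":0,"wy":0,"wz":0},
    {"x":-0.1,"y":0,"z":0,"wx":0,"wy":0,"wz":0},
    {"x":-0.125,"y":0,"z":0,"wx":0,"wy":0,"wz":0},
    {"x":-0.15,"y":0,"z":0,"wx":0,"wy":0,"wz":0},
    {"x":-0.157,"y":0,"z":0,"wx":0,"wy":0,"wz":0},
    {"x":-0.157,"y":0,"z":0,"wx":0,"wy":0,"wz":0},
    {"x":-0.157,"y":0,"z":0,"wx":0,"wy":0,"wz":0}
  ]
}}

```text
t: 7.45
eef_pos: [0.5432, 0.081, 0.0509]
tool_rot: [0.001, 0.707, 0.707, 0.002]
contact_force: [0.5, 0.3, 0.0]
gripper_width: 0.001
```

Request:
{"api": "jog_arm", "payload": {
  "plan": [
    {"x":0.03,"y":0,"z":-0.1,"wx":0,"wy":0,"wz":0},
    {"x":0.03,"y":0,"z":-0.25,"wx":0,"wy":0,"wz":0},
    {"x":0.0,"y":0,"z":-0.35,"wx":0,"wy":0,"wz":0},
    {"x":-0.1,"y":0,"z":-0.35,"wx":0,"wy":0,"wz":0},
    {"x":-0.25,"y":0,"z":-0.35,"wx":0,"wy":0,"wz":0},
    {"x":-0.42,"y":0,"z":-0.35,"wx":0,"wy":0,"wz":0},
    {"x":-0.6,"y":0,"z":-0.35,"wx":0,"wy":0,"wz":0},
    {"x":-0.78,"y":0,"z":-0.35,"wx":0,"wy":0,"wz":0},
    {"x":-0.9,"y":0,"z":-0.35,"wx":0,"wy":0,"wz":0},
    {"x":-0.98,"y":0,"z":-0.35,"wx":0,"wy":0,"wz":0},
    {"x":-0.98,"y":0,"z":-0.35,"wx":0,"wy":0,"wz":0},
    {"x":-0.98,"y":0,"z":-0.35,"wx":0,"wy":0,"wz":0}
  ]
}}

```text
t: 8.45
eef_pos: [0.5427, -0.1155, 0.1206]
tool_rot: [0.001, 0.708, 0.706, 0.002]
contact_force: [-0.4, 0.7, -0.2]
gripper_width: -0.0
```

```bash
python3 - <<'E'
from h import *
print(monitor.get_obs()["eef_pos"])
im=cams.read_camera("wrist");s=cams.read_camera("scene")[150:290,180:440]
v=np.vstack([cv2.resize(s,(512,276),interpolation=cv2.INTER_CUBIC),im[:320]])
cv2.imwrite("pics/w3.png",v[:,:,::-1])
E
```

```text
[ 0.54273451 -0.11554848  0.12056766]
```

View pics/w3.png

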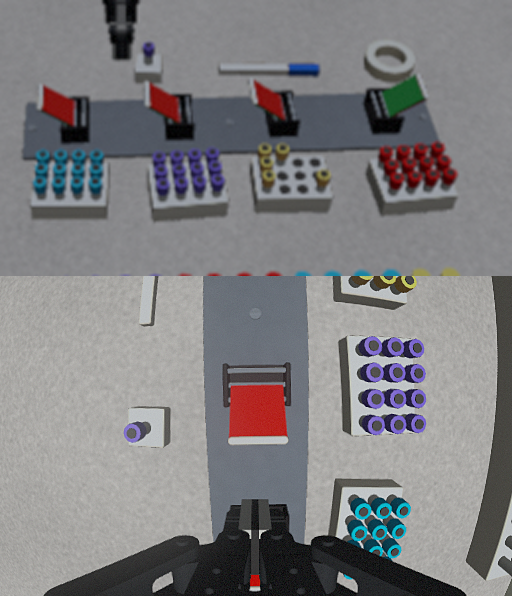

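Yellow's tag is now red up at (268,100) in the scene crop. Purple's lip is at (257,163) px, as expected, so I'll lower and push it.

Request:
{"api": "jog_arm", "payload": {
  "plan": [
    {"x":0,"y":0.005,"z":0.06,"wx":0,"wy":0,"wz":0},
    {"x":0,"y":0.005,"z":0.16,"wx":0,"wy":0,"wz":0},
    {"x":0,"y":0.005,"z":0.26,"wx":0,"wy":0,"wz":0},
    {"x":0,"y":0.005,"z":0.33,"wx":0,"wy":0,"wz":0},
    {"x":0,"y":0.005,"z":0.35,"wx":0,"wy":0,"wz":0},
    {"x":0.02,"y":0.005,"z":0.35,"wx":0,"wy":0,"wz":0},
    {"x":0.05,"y":0.005,"z":0.35,"wx":0,"wy":0,"wz":0}
  ]
}}

```text
t: 9.13
eef_pos: [0.5444, -0.1029, 0.0504]
tool_rot: [0.0, 0.707, 0.707, 0.002]
contact_force: [0.4, 0.0, -0.3]
gripper_width: 0.003
```

Request:
{"api": "jog_arm", "payload": {
  "plan": [
    {"x":0.025,"y":0,"z":0,"wx":0,"wy":0,"wz":0},
    {"x":0.05,"y":0,"z":0,"wx":0,"wy":0,"wz":0},
    {"x":0.075,"y":0,"z":0,"wx":0,"wy":0,"wz":0},
    {"x":0.1,"y":0,"z":0,"wx":0,"wy":0,"wz":0},
    {"x":0.125,"y":0,"z":0,"wx":0,"wy":0,"wz":0},
    {"x":0.15,"y":0,"z":0,"wx":0,"wy":0,"wz":0},
    {"x":0.175,"y":0,"z":0,"wx":0,"wy":0,"wz":0},
    {"x":0.2,"y":0,"z":0,"wx":0,"wy":0,"wz":0},
    {"x":0.225,"y":0,"z":0,"wx":0,"wy":0,"wz":0},
    {"x":0.25,"y":0,"z":0,"wx":0,"wy":0,"wz":0}
  ]
}}

```text
t: 9.97
eef_pos: [0.5442, -0.0524, 0.0505]
tool_rot: [0.0, 0.707, 0.707, 0.002]
contact_force: [0.3, -0.5, 0.5]
gripper_width: -0.003
```

Request:
{"api": "jog_arm", "payload": {
  "plan": [
    {"x":0.017,"y":0,"z":0,"wx":0,"wy":0,"wz":0},
    {"x":0.017,"y":0,"z":0,"wx":0,"wy":0,"wz":0},
    {"x":0.017,"y":0,"z":0,"wx":0,"wy":0,"wz":0}
  ]
}}

```text
t: 10.22
eef_pos: [0.5442, -0.0487, 0.0505]
tool_rot: [0.0, 0.707, 0.708, 0.002]
contact_force: [-0.8, -0.1, 0.5]
gripper_width: -0.001
```

Request:
{"api": "jog_arm", "payload": {
  "plan": [
    {"x":-0.03,"y":0,"z":-0.1,"wx":0,"wy":0,"wz":0},
    {"x":-0.03,"y":0,"z":-0.25,"wx":0,"wy":0,"wz":0},
    {"x":-0.05,"y":0,"z":-0.35,"wx":0,"wy":0,"wz":0},
    {"x":-0.12,"y":0,"z":-0.35,"wx":0,"wy":0,"wz":0},
    {"x":-0.25,"y":0,"z":-0.35,"wx":0,"wy":0,"wz":0},
    {"x":-0.42,"y":0,"z":-0.35,"wx":0,"wy":0,"wz":0},
    {"x":-0.6,"y":0,"z":-0.35,"wx":0,"wy":0,"wz":0},
    {"x":-0.78,"y":0,"z":-0.35,"wx":0,"wy":0,"wz":0},
    {"x":-0.9,"y":0,"z":-0.35,"wx":0,"wy":0,"wz":0},
    {"x":-0.955,"y":0,"z":-0.35,"wx":0,"wy":0,"wz":0},
    {"x":-0.955,"y":0,"z":-0.35,"wx":0,"wy":0,"wz":0},
    {"x":-0.955,"y":0,"z":-0.35,"wx":0,"wy":0,"wz":0}
  ]
}}

```text
t: 11.22
eef_pos: [0.5442, -0.2393, 0.1198]
tool_rot: [-0.0, 0.707, 0.707, 0.002]
contact_force: [0.4, 1.3, -0.5]
gripper_width: -0.003
```

```bash
python3 - <<'E'
from h import *
print(monitor.get_obs()["eef_pos"])
im=cams.read_camera("wrist");s=cams.read_camera("scene")[150:290,180:440]
v=np.vstack([cv2.resize(s,(512,276),interpolation=cv2.INTER_CUBIC),im[:320]])
cv2.imwrite("pics/w4.png",v[:,:,::-1])
E
```

```text
[ 0.54420064 -0.23925571  0.11980194]
```

View pics/w4.png

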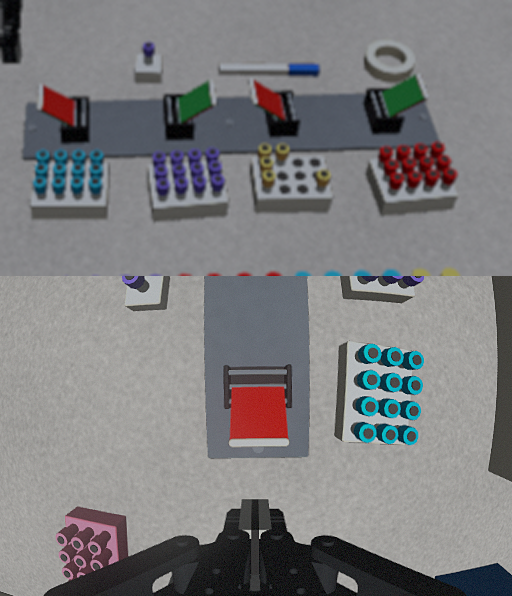

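Purple's tag now shows green at (198,105). Last is blue's tag, whose lip is at (258,166) px.

Request:
{"api": "jog_arm", "payload": {
  "plan": [
    {"x":0,"y":0.005,"z":0.06,"wx":0,"wy":0,"wz":0},
    {"x":0,"y":0.005,"z":0.16,"wx":0,"wy":0,"wz":0},
    {"x":0,"y":0.005,"z":0.26,"wx":0,"wy":0,"wz":0},
    {"x":0,"y":0.005,"z":0.33,"wx":0,"wy":0,"wz":0},
    {"x":0,"y":0.005,"z":0.35,"wx":0,"wy":0,"wz":0},
    {"x":0.02,"y":0.005,"z":0.35,"wx":0,"wy":0,"wz":0},
    {"x":0.05,"y":0.005,"z":0.35,"wx":0,"wy":0,"wz":0}
  ]
}}

```text
t: 11.9
eef_pos: [0.546, -0.2267, 0.0498]
tool_rot: [-0.0, 0.706, 0.709, 0.002]
contact_force: [0.5, 0.6, -0.4]
gripper_width: -0.003
```

Request:
{"api": "jog_arm", "payload": {
  "plan": [
    {"x":0.025,"y":0,"z":0,"wx":0,"wy":0,"wz":0},
    {"x":0.05,"y":0,"z":0,"wx":0,"wy":0,"wz":0},
    {"x":0.075,"y":0,"z":0,"wx":0,"wy":0,"wz":0},
    {"x":0.1,"y":0,"z":0,"wx":0,"wy":0,"wz":0},
    {"x":0.125,"y":0,"z":0,"wx":0,"wy":0,"wz":0},
    {"x":0.15,"y":0,"z":0,"wx":0,"wy":0,"wz":0},
    {"x":0.175,"y":0,"z":0,"wx":0,"wy":0,"wz":0},
    {"x":0.2,"y":0,"z":0,"wx":0,"wy":0,"wz":0},
    {"x":0.225,"y":0,"z":0,"wx":0,"wy":0,"wz":0},
    {"x":0.25,"y":0,"z":0,"wx":0,"wy":0,"wz":0},
    {"x":0.265,"y":0,"z":0,"wx":0,"wy":0,"wz":0},
    {"x":0.265,"y":0,"z":0,"wx":0,"wy":0,"wz":0}
  ]
}}

```text
t: 12.9
eef_pos: [0.5459, -0.1726, 0.0499]
tool_rot: [-0.001, 0.705, 0.709, 0.002]
contact_force: [0.3, 0.5, 0.7]
gripper_width: 0.001
```

Request:
{"api": "jog_arm", "payload": {
  "plan": [
    {"x":-0.03,"y":0,"z":-0.08,"wx":0,"wy":0,"wz":0},
    {"x":-0.05,"y":0,"z":-0.2,"wx":0,"wy":0,"wz":0},
    {"x":-0.05,"y":0,"z":-0.35,"wx":0,"wy":0,"wz":0},
    {"x":-0.05,"y":0,"z":-0.5,"wx":0,"wy":0,"wz":0},
    {"x":-0.05,"y":0,"z":-0.65,"wx":0,"wy":0,"wz":0},
    {"x":-0.05,"y":0,"z":-0.75,"wx":0,"wy":0,"wz":0},
    {"x":-0.05,"y":0,"z":-0.75,"wx":0,"wy":0,"wz":0},
    {"x":-0.05,"y":0,"z":-0.75,"wx":0,"wy":0,"wz":0}
  ]
}}

```text
t: 13.57
eef_pos: [0.5462, -0.1837, 0.201]
tool_rot: [0.0, 0.705, 0.709, 0.003]
contact_force: [-0.4, 0.4, -0.9]
gripper_width: -0.002
```

```bash
python3 - <<'E'
from h import *
print(monitor.get_obs()["eef_pos"],monitor.get_obs()["contact_force"])
im=cams.read_camera("wrist");s=cams.read_camera("scene")[150:290,60:440]
v=np.vstack([cv2.resize(s,(700,258),interpolation=cv2.INTER_CUBIC),cv2.copyMakeBorder(im[:320],0,0,0,188,0)])
cv2.imwrite("pics/w5.png",v[:,:,::-1])
E
```

```text
[ 0.54617863 -0.18369423  0.20100581] [-0.41706829  0.36942594 -0.86987901]
```

View pics/w5.png

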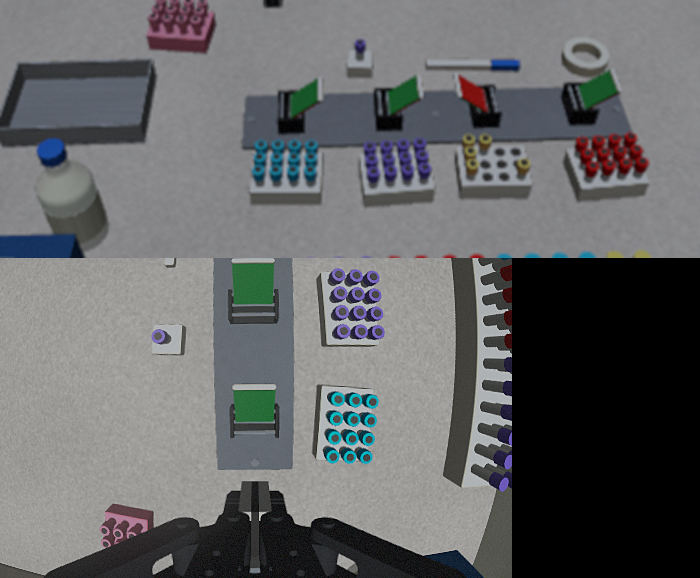

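The scene crop shows blue (305,97), purple (405,95) and red (598,90) green up, and yellow (473,93) red up. All four rest on their stops and the arm is clear, so I'll hand in.

```bash
python3 -c "
from h import *
print(bot.hand_in())"
```

```text
the job is handed in; nothing more can be done
None
```

All four tags started wrong, so I pushed each one over with the shut fingertip, without gripping. The tags for the red, purple and blue racks now show green, and the yellow rack's tag shows red.

- **Last pictures:** the scene view shows all four tags leaning the right way, apparently on their stops. The racks and bystanders look unmoved, judged by eye and not measured.
- **Forces:** the readings after each move stayed within about 1.5 N.
- **Arm:** it was clear of everything, with the fingertip about 200 mm above the bench.
- **Time:** about 13.7 s of the 61 s allowed.

No check on the finished work failed or disagreed. Along the way, one rectified camera map was wrong at first (two offsets swapped) and I redid it. Two move calls were also refused for missing keys before the arm had moved. The hand-in reports no verdict.

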